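# Shut the solvent cage and drop its latch

## Robot

A 6-joint arm with a two-finger parallel gripper is mounted at the origin on the work surface. World frame = base frame: x ahead of the robot, y to its left, z up, the work surface at z = 0. Lengths are in m, angles in rad, forces in N, time in s.
With the tool pointing down it reaches from about 0.2 to 0.875 m from the base axis. Payload 3.4 kg.
Tool frame: the origin (TCP) lies between the finger pads; the fingertips stand 25 mm ahead of it and the grasp point (between the pads) lies 6 mm ahead of it (r.nose_length is the z of the fingertips in the tool frame, in m); z points along the fingers, y is the line along which they close (so a half turn about z gives the same grasp; the last joint's range is limited). The gripper opens to 94 mm and grips with 3 to 60 N. Pads are 16 mm wide; open, the fingers measure 119 mm over their backs; the gripper's body (75 mm by 177 mm) begins 78 mm behind the grasp point.
Start: joints at [1.192, 0.276, 1.505, -0, 1.361, -0.121], TCP at [0.147, 0.556, 0.23] pointing down, gripper open.
Joint ranges: [-2.89, 2.89], [-0.75, 2.08], [0.22, 2.7], [-1.18, 4.32], [0.11, 2.71], [-2.7, 2.7]. Speed limits (rad/s): [2.57, 2.57, 3.14, 3.14, 3.14, 3.14].

## Interface

Orientations are given as a unit quaternion [w, x, y, z].
In Python, from plant import r, gripper_to, inverse_kinematics, vision, models, telemetry gives the robot as it stands. Calls block until the motion is done:
- r.move_to(position, orientation): joint-space move of the TCP to a pose.
- r.move_l(position, rot=None, vel=0.15, guard=None): straight line of the TCP; rot=None keeps the orientation; vel is the mean speed in m/s. With guard (N) it stops when the force on the tool has changed by that much, and returns True; else False.
- r.movej(angles): joint-space move.
- gripper_to(opening, f_grip=None): finger opening in m; f_grip is the grip in N (None keeps the last); returns when the fingers have stopped.
- r.hold(seconds).
- inverse_kinematics(position, orientation): joint angles nearest the present ones, or None.
- vision.snapshot(name): name is "side" or "top" or "wrist"; returns the picture (480x640x3 uint8, red, green, blue); there is no depth.
- vision.get_calibration(name): a dict with "fx", "fy", "cx", "cy" (pixels), "position" and "orientation" of the camera in the world. Camera axes: x right, y down, z forward; pixel columns grow to the right and rows downward; lengths in m; the calibration is good to about 2 mm. The wrist camera is an equidistant fisheye: a pixel r from the principal point sees the ray r / f radians off the axis. A picture is of the moment at which its call begins: read the wrist's pose just before it. get_calibration takes no time and is no camera call; for the wrist camera it gives the pose at the moment of the call.
A pose or a line that the arm cannot do raises r.PlanningError and nothing moves.
- r.sign_off(): hands the job in; it is judged then, once.
Trained networks look in the newest picture that a camera, given by its name, has taken for a name from the list of things; names that differ only in an ending like _2 or _b are one class to them, and where a whole thing is asked for, a point or a joint stands for the part that bears it (a point fixed in the world has none). Each returns a list of dicts, best first, with "score" (0 to 1); they miss things now and then, are a little off and sometimes report something else, mostly with a low value. They report only what shows in the picture. A call takes as long as a camera call.
- models.boxes_of(thing, camera): "at" ([x, y, z] in m, in world coordinates, good to about 4 mm: the middle of the surface that is visible of it).
- models.regions_of(thing, camera): "pixels" (480x640 bool, what is visible of it).
- models.mark_of(thing, camera): "at" ([x, y, z] in m, in world coordinates, good to about 4 mm: a listed point, or the origin of a listed thing).
Readings, each from a call of its own:
- telemetry.current_t(): time.
- telemetry.current_joints(): joint angles.
- telemetry.current_dq(): joint speeds.
- telemetry.current_joint_efforts(): joint torques, N m.
- telemetry.current_ee_pos(): TCP position.
- telemetry.current_tool_rot(): TCP orientation.
- telemetry.current_wrist_force(): force on the tool from outside, world axes, zero at the start.
- telemetry.current_torque(): the same for the moment, N m.
- telemetry.current_opening(): finger opening in m.
- telemetry.current_finger_force(): force on a finger pad.
Only numpy, scipy, OpenCV 4.12 (cv2) and the standard library are available. Lean on these libraries where they do the work, as an engineer would, in place of code of your own. Each camera call takes 0.05 s, during which the arm holds its last target. There are 200 camera calls.

## Task

Swing the gate of the solvent cage shut and latch it: lift the latch bar over the keeper's front lip and let it drop fully home in the keeper's notch, then let go. Work gently, never ramming or forcing the bar against the keeper, and leave the tins and the other things standing where they are.

Things in the scene. Friction and masses are not known exactly. Their poses are not given: they have to be found in the camera images.
- cage: grey mesh cage for solvent tins, fixed to the bench: angle-iron posts, 250 deep (x) x 280 wide (y) x 205 high (z). Origin: centre of its underside; -x looks out of the front, where the gate is; +y is the hinge side.
- hinge (a point): point on the gate's upright hinge axis, at the height of the closed latch bar (z 165). In the cage frame x -118, y +112.
- gate (a joint): gate: grey mesh panel 221 wide x 165 high x 14 thick (z 26 to 191) in the cage's front, hung on the hinge axis at its +y edge. Angle, rad: 0 = shut flush with the posts, grows as its free edge swings out to the front; the hinge runs easily and stays where left. Over the last 0.06 rad it meets a spring buffer behind its free edge that pushes it out again: nothing at 0.06, about 4 N at the edge when at 0, 7.5 N at -0.047, its stop.
- latch (a joint): latch bar's lift, rad: 0 = level (hanging on its guide staple), grows as the tip rises, stops at 0.22. The bar pivots on the gate 82 from the hinge axis at z 165 and falls by its own weight. Its lower edge clears the keeper's cheeks above 0.11; resting on top of a cheek it reads about 0.10.
- bar: latch bar: flat steel bar on the gate's front, 180 long, 8 thick, 20 high, about 0.2 kg. Origin: at its pivot, mid-thickness, on the bar's centre line, 34 in front of the hinge axis. With the gate shut it runs along -y of the cage to a tip 41 beyond the gate's free edge; x is along its thickness, -x outwards.
- knob (a point): middle of the bar's black barrel knob, 26 diameter x 30 long, its axis level and square to the gate. In the bar's frame x -49, y -115, z 0. It stands on a 10 mm stem, 30 clear of the bar's front; gate shut, it is 83 in front of the hinge axis and 197 from it sideways, z 165, 40 below the cage's top.
- keeper_nominal (a point): keeper: steel catch block with an upright U-notch on the cage's free-edge post. The point is the notch's middle at the height of its cheeks' tops, nominal place (cage x -152, y -128, z 170): there the bar fits with the gate at 0. It is bolted through slots and really sits up to 8.5 nearer or farther in cage x; that is not measured.
- tin_in_left: bystander, leave standing: metal solvent tin in the cage, 84 diameter, 139 high with cap. Origin: centre of its underside.
- tin_in_right: bystander, leave standing: metal tin in the cage, 72 diameter, 124 high with cap. Origin: centre of its underside.
- tin_out: bystander, leave standing: metal solvent tin on the bench beside the cage on the keeper side, 100 diameter, 164 high with cap. Origin: centre of its underside.
- aerosol: bystander, leave standing: spray can beside the cage on the hinge side, 65 diameter, 186 high. Origin: centre of its underside.
- tape: bystander, leave standing: roll of tape lying flat, 104 diameter, 48 high. Origin: centre of its underside.
- cup: bystander, leave standing: clear plastic mixing cup, 80 diameter at the rim, 100 high. Origin: centre of its underside.
- spanner: bystander, leave alone: steel spanner lying flat, 200 long. Origin: centre of its underside.
- scraper: bystander, leave alone: filling knife lying flat, about 200 long, black handle. Origin: in its middle, underside.
- lip_nominal (a point): nominal middle of the top of the keeper's front cheek, the lip (cage x -163.5; moves with the block). Front and back cheek are each 12 thick in x, 22 wide in y, tops z 170: 15 above the level bar's lower edge. Between them the notch, 11 wide in x for the 8 bar, floor z 154, below the level bar. Light steel: keep the bar's load on it under 15 N.

How it is judged:
By the outcome, as a careful person would: the job done as asked, in the order asked, and still so for the second after the job is handed in, with the robot touching nothing.
It also fails if it takes over 51 s, if anything falls off the work surface, if the arm or the gripper's body presses on something with over 40 N, if the wrist force passes 120 N, or if a joint passes its speed limit or range.

## Working session

There is one attempt and no reset: what is moved stays moved. The work goes in short steps, each a Python script; the robot and the scene stay as the last script left them, time stands still between calls to the robot, and variables do not carry over. Pictures are saved under pics/ and viewed, at most 12 in all, crops included, and the job is handed in when it is done.

```bash
mkdir -p pics; ls; python3 - <<'E'
from plant import r, gripper_to, inverse_kinematics, vision, models, telemetry
import cv2, numpy as np
print(telemetry.current_t())
for c in ("side","top"):
    im=vision.snapshot(c); cv2.imwrite(f"pics/{c}0.png",im[:,:,::-1])
    k=vision.get_calibration(c); print(c,k)
    for n in ("cage","hinge","knob","bar","keeper_nominal","lip_nominal"):
        for d in models.mark_of(n,c)[:2]: print(n,np.round(d["at"],3),round(d["score"],2))
print(telemetry.current_t())
E
```

```text
pics
0.0
side {'fx': 541.3898457054853, 'fy': 541.3898457054853, 'cx': 315.9117090089769, 'cy': 240.0254323237143, 'position': array([ 0.92402098, -0.28731951,  1.49631528]), 'orientation': array([-0.14366312,  0.88246421,  0.44203751, -0.07225416])}
cage [0.754 0.089 0.001] 0.63
hinge [0.636 0.204 0.164] 0.94
knob [0.465 0.077 0.166] 0.66
knob [0.762 0.033 0.005] 0.3
bar [0.563 0.154 0.166] 0.94
keeper_nominal [ 0.594 -0.033  0.169] 0.8
keeper_nominal [ 0.417 -0.411  0.002] 0.59
lip_nominal [ 0.577 -0.033  0.167] 0.98
top {'fx': 519.665345076973, 'fy': 519.665345076973, 'cx': 320.06153269487316, 'cy': 240.6509098438693, 'position': array([ 0.3209948 , -0.04580403,  1.56616084]), 'orientation': array([ 0.05797122, -0.70422227,  0.70553759, -0.05410215])}
cage [ 0.748  0.092 -0.003] 0.81
hinge [0.637 0.203 0.166] 0.61
knob [0.463 0.078 0.168] 0.64
bar [0.566 0.151 0.167] 0.64
bar [0.637 0.205 0.167] 0.37
keeper_nominal [ 0.59  -0.033  0.17 ] 0.6
keeper_nominal [ 0.658 -0.159 -0.003] 0.55
lip_nominal [ 0.581 -0.032  0.169] 0.59
lip_nominal [ 0.416 -0.415 -0.001] 0.59
0.7
```

View pics/side0.png

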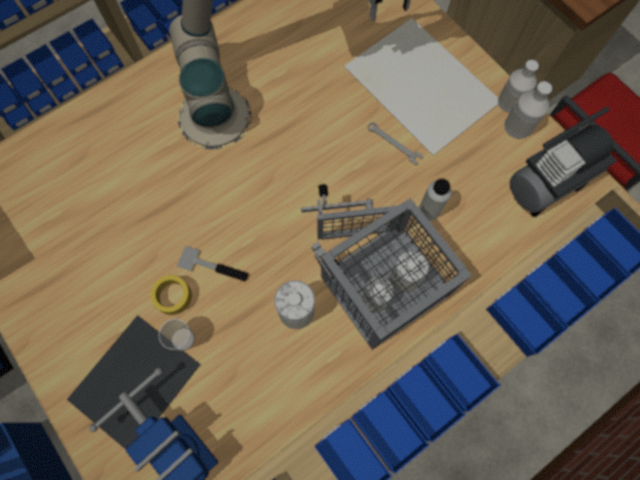

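View pics/top0.png

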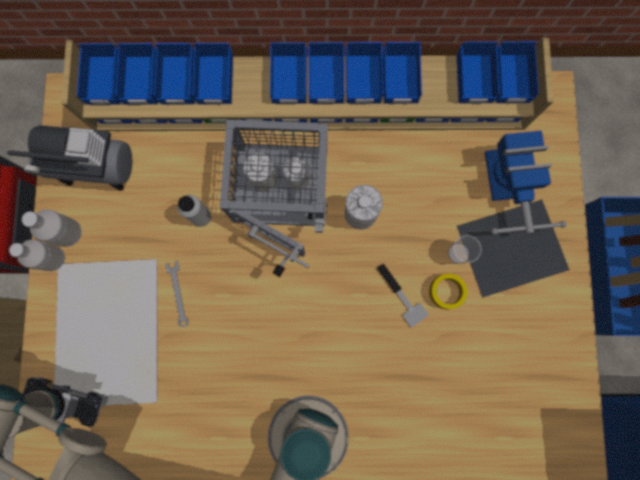

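```bash
cat > h.py <<'E'
from plant import r, gripper_to, inverse_kinematics, vision, models, telemetry
import cv2, numpy as np
from scipy.spatial.transform import Rotation as R
H=np.array([.6365,.2035,.165]); YAW=-.025; SGN=1; GP=.006
def gate_rot(g): return R.from_euler('z',YAW-g)
def knob(g,l): return H+gate_rot(g).apply([-.083,-.082-.115*np.cos(l),.115*np.sin(l)])
def pose(g,l,up=0.,sgn=None):
    s=sgn or SGN
    # tool y along the bar (-y of gate at l=0), z down, tilted with the bar's lift
    T=gate_rot(g)*R.from_euler('x',-l)*R.from_matrix(np.array([[s,0,0],[0,-s,0],[0,0,-1]]).T)
    z=T.apply([0,0,1]); q=T.as_quat()[[3,0,1,2]]
    return knob(g,l)-z*(GP+up), q
def cam_R(k): q=k["orientation"]; return R.from_quat([q[1],q[2],q[3],q[0]])
def fish_px(k,P):
    c=cam_R(k).inv().apply(np.asarray(P)-k["position"]); t=np.arctan2(np.hypot(c[0],c[1]),c[2]); a=np.arctan2(c[1],c[0])
    return np.array([k["cx"]+k["fx"]*t*np.cos(a),k["cy"]+k["fy"]*t*np.sin(a)])
def fish_at(k,uv,z):
    d=np.array([(uv[0]-k["cx"])/k["fx"],(uv[1]-k["cy"])/k["fy"]]); t=np.hypot(*d)
    v=cam_R(k).apply(np.r_[d/t*np.sin(t),np.cos(t)]); return k["position"]+v*(z-k["position"][2])/v[2]
def shot(name,file):
    k=vision.get_calibration(name); im=vision.snapshot(name); cv2.imwrite("pics/"+file,im[:,:,::-1]); return k,im
E
python3 - <<'E'
from h import *
for s in (1,-1):
    print(s,[np.round(inverse_kinematics(*pose(g,l,u,s)),2) if inverse_kinematics(*pose(g,l,u,s)) is not None else None for g,l,u in ((.52,0,.15),(.0,.17,0))])
E
```

```text
1 [array([ 0.02,  0.07,  1.54, -0.  ,  1.53,  2.13]), array([ 0.01,  0.28,  1.62, -0.18,  1.25,  1.66])]
-1 [array([ 0.02,  0.07,  1.54, -0.  ,  1.53, -1.01]), array([ 0.01,  0.28,  1.62, -0.18,  1.25, -1.48])]
```

```bash
sed -i 's/SGN=1;/SGN=-1;/' h.py; python3 - <<'E'
from h import *
p,q=pose(.52,0,.15); r.move_to(p,q)
k,im=shot("wrist","w1.png")
print({a:np.round(b,3) for a,b in k.items()}, "cam-tcp",np.round(k["position"]-telemetry.current_ee_pos(),3), telemetry.current_t())
for n in ("hinge","knob","bar","keeper_nominal","lip_nominal","cage"):
    for d in models.mark_of(n,"wrist")[:2]: print(n,np.round(d["at"],4),round(d["score"],2), fish_px(k,d["at"]).round())
E
```

```text
{'fx': np.float64(371.648), 'fy': np.float64(371.648), 'cx': np.float64(321.689), 'cy': np.float64(240.178), 'position': array([0.391, 0.122, 0.476]), 'orientation': array([0.127, 0.862, 0.486, 0.072])} cam-tcp [-0.072  0.044  0.155] 2.8333
hinge [0.6347 0.2074 0.1651] 0.85 [514. 306.]
knob [0.4619 0.075  0.1656] 0.72 [317. 231.]
knob [ 0.4172 -0.4118  0.0017] 0.54 [ 70. 325.]
bar [0.5627 0.151  0.1619] 0.69 [441. 278.]
bar [ 0.6553 -0.16   -0.0012] 0.58 [256. 376.]
keeper_nominal [ 0.5922 -0.0339  0.1717] 0.69 [293. 389.]
lip_nominal [ 0.5814 -0.0361  0.1723] 0.92 [285. 383.]
cage [0.7486 0.0902 0.0024] 0.58 [422. 351.]
```

View pics/w1.png

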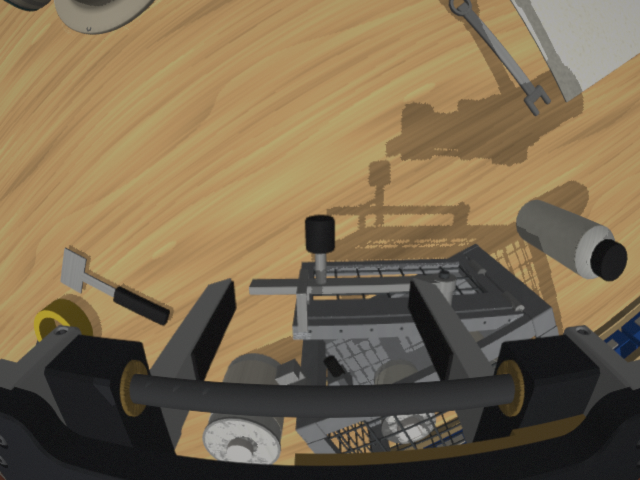

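```bash
python3 - <<'E'
from h import *
q=pose(0,0)[1]
r.move_to([.592,-.033,.285],q)
k,im=shot("wrist","w2.png")
np.save("k2.npy",k,allow_pickle=True)
print(telemetry.current_t())
for n in ("hinge","keeper_nominal","lip_nominal","cage","knob"):
    for d in models.mark_of(n,"wrist")[:1]: print(n,np.round(d["at"],4),round(d["score"],2), fish_px(k,d["at"]).round())
u,v=fish_px(k,[.592,-.033,.17]).astype(int)
c=im[max(v-60,0):v+60,max(u-80,0):u+80]; print(u,v)
cv2.imwrite("pics/w2c.png",cv2.resize(c,None,fx=5,fy=5,interpolation=cv2.INTER_CUBIC)[:,:,::-1])
E
```

```text
3.9083
hinge [0.6371 0.2047 0.1633] 0.72 [569. 280.]
keeper_nominal [ 0.5934 -0.0339  0.1706] 0.62 [320. 247.]
lip_nominal [ 0.5744 -0.0336  0.1715] 0.67 [319. 223.]
cage [0.7515 0.0879 0.0012] 0.89 [413. 317.]
knob [0.4634 0.077  0.1661] 0.63 [462.  77.]
320 244
```

View pics/w2c.png

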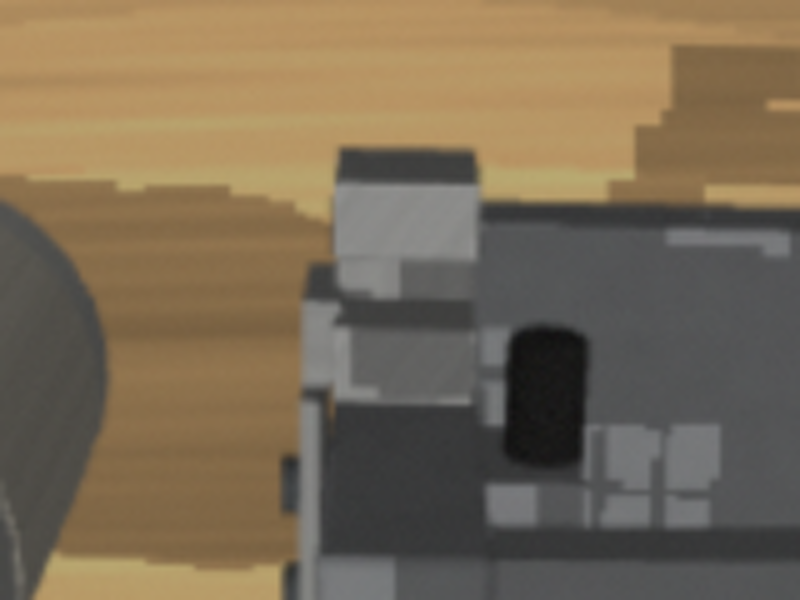

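View pics/w2.png

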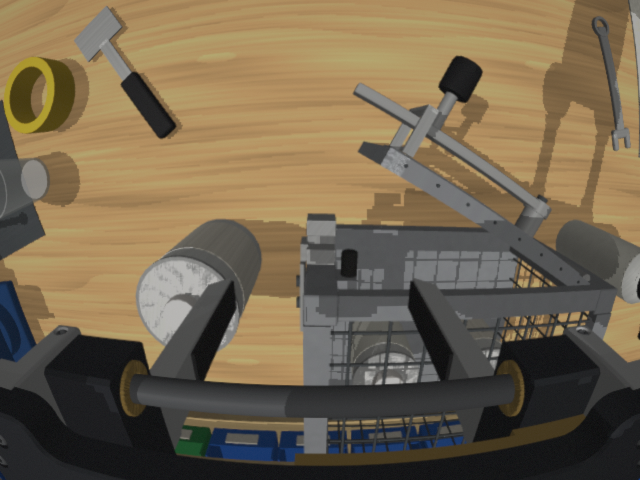

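```bash
sed -i 's/SGN=-1;/SGN=1;/; s/H=np.array(.*\]); YAW=-.025/H=np.array([.6363,.2045,.165]); YAW=-.029/' h.py; python3 - <<'E'
from h import *
k=np.load("k2.npy",allow_pickle=True).item()
pts=[fish_at(k,(u,v),.17) for v in (220.4,235.8,249.2,264.6) for u in (307,335.6)]
pts=np.array(pts); print(pts.round(4))
yi=R.from_euler('z',-YAW)
print("cage-frame rel hinge mm", (1000*yi.apply(pts-H)).round(1)[:, :2].tolist())
P,q=pose(.52,0,.15); r.move_to(P,q)
k,im=shot("wrist","w3.png")
for n in ("knob","hinge","bar"):
    for d in models.mark_of(n,"wrist")[:1]: print(n,np.round(d["at"],4),round(d["score"],2),fish_px(k,d["at"]).round())
print("model knob",knob(.52,0).round(4), fish_px(k,knob(.52,0)).round(), telemetry.current_t())
E
```

```text
[[ 0.5728 -0.0428  0.17  ]
 [ 0.5733 -0.0214  0.17  ]
 [ 0.5847 -0.0432  0.17  ]
 [ 0.5853 -0.0216  0.17  ]
 [ 0.5954 -0.0436  0.17  ]
 [ 0.596  -0.0217  0.17  ]
 [ 0.608  -0.0441  0.17  ]
 [ 0.6086 -0.0219  0.17  ]]
cage-frame rel hinge mm [[-56.3, -249.0], [-56.4, -227.6], [-44.4, -249.1], [-44.4, -227.5], [-33.7, -249.2], [-33.7, -227.3], [-21.1, -249.3], [-21.2, -227.1]]
knob [0.4613 0.0764 0.1627] 0.95 [326. 229.]
hinge [0.6337 0.2063 0.1648] 0.93 [110. 148.]
bar [0.5638 0.149  0.1613] 0.61 [195. 175.]
model knob [0.4627 0.0798 0.165 ] [322. 230.] 7.5833
```

View pics/w3.png

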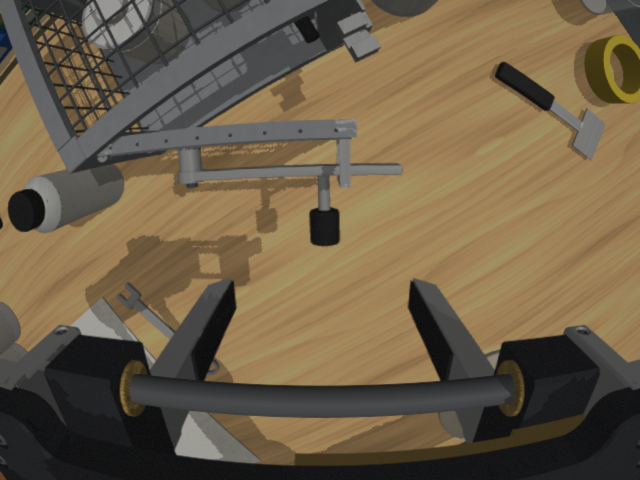

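```bash
sed -i 's/H=np.array(.*\]); YAW/H=np.array([.6356,.2050,.165]); YAW/' h.py; python3 - <<'E'
from h import *
print(knob(.503,0).round(4))
g=.503
P,q=pose(g,0,.05); r.move_l(P,q,vel=.12)
P,q=pose(g,0,0); print("hit",r.move_l(P,q,vel=.06,guard=8))
print(telemetry.current_ee_pos().round(4),P.round(4))
gripper_to(.03,10); gripper_to(.02,15)
f=telemetry.current_wrist_force(); print("open",telemetry.current_opening(),"f(gate frame)",gate_rot(g).inv().apply(f).round(2),telemetry.current_finger_force(),telemetry.current_t())
k,im=shot("wrist","w4.png")
E
```

```text
[0.4641 0.0773 0.165 ]
hit False
[0.4645 0.0773 0.1713] [0.4641 0.0773 0.171 ]
open 0.025455292718065514 f(gate frame) [-0.94 -2.99  0.81] 14.991414248943329 10.875
```

View pics/w4.png

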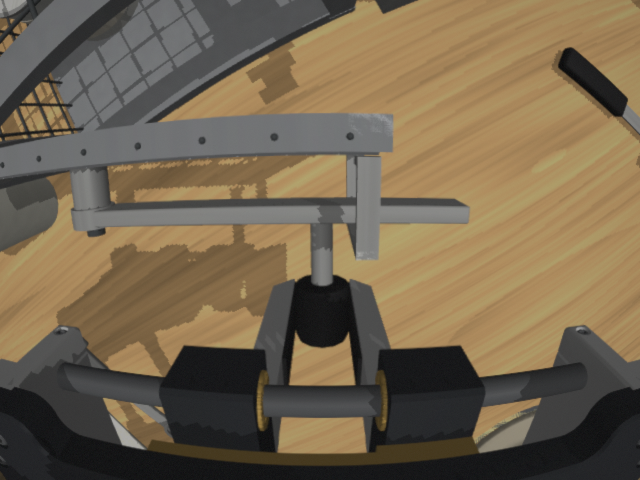

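```bash
sed -i 's/H=np.array(.*\]); YAW/H=np.array([.6356,.2043,.165]); YAW/' h.py; cat >> h.py <<'E'
def go(g,l,vel=.06,guard=None):
    P,q=pose(g,l); hit=r.move_l(P,q,vel=vel,guard=guard)
    f=gate_rot(g).inv().apply(telemetry.current_wrist_force())
    print(f"g{g:.3f} l{l:.3f} hit{hit} f",f.round(1),"err mm",(1000*(np.array(telemetry.current_ee_pos())-P)).round(1),"open %.4f t %.2f"%(telemetry.current_opening(),telemetry.current_t()))
    return hit
E
python3 - <<'E'
from h import *
gripper_to(.02,40)
go(.503,.0); go(.503,.09); go(.503,.17)
for g in (.43,.35,.27,.19): go(g,.17,guard=12)
k,im=shot("wrist","w5.png"); np.save("k5.npy",k,allow_pickle=True)
E
```

```text
g0.503 l0.000 hitFalse f [-1.9 -3.9  3.6] err mm [-0.5 -0.1 -0.1] open 0.0251 t 11.39
g0.503 l0.090 hitFalse f [-1.2 -4.4  0.5] err mm [-0.8  0.2 -0.6] open 0.0252 t 11.72
g0.503 l0.170 hitFalse f [-1.6 -4.9  0.2] err mm [-0.8  0.2 -0.6] open 0.0252 t 12.02
g0.430 l0.170 hitFalse f [-1.7 -4.5 -0.2] err mm [-0.5 -0.1 -0.5] open 0.0254 t 12.43
g0.350 l0.170 hitFalse f [-2.  -4.8 -1.5] err mm [-0.3 -0.3 -0.3] open 0.0250 t 12.86
g0.270 l0.170 hitFalse f [-2.  -5.5 -1. ] err mm [-0.1 -0.3 -0.2] open 0.0253 t 13.29
g0.190 l0.170 hitFalse f [-2.5 -4.6 -1.2] err mm [ 0.  -0.3 -0.2] open 0.0250 t 13.72
```

View pics/w5.png

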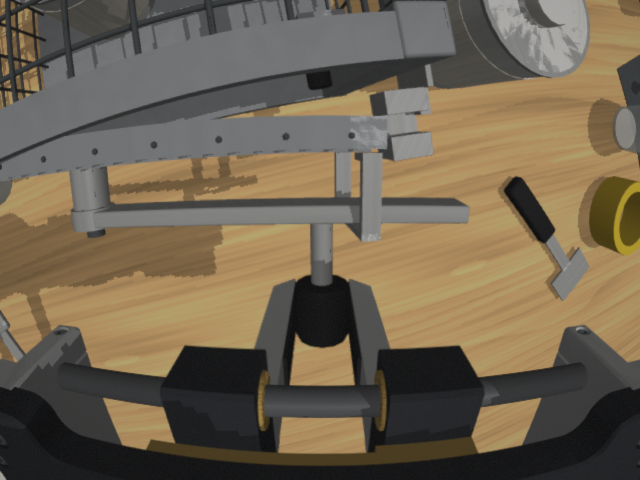

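```bash
python3 - <<'E'
from h import *
go(.10,.17,guard=12)
k,im=shot("wrist","w6.png"); np.save("k6.npy",k,allow_pickle=True)
np.save("e6.npy",np.r_[telemetry.current_ee_pos(),telemetry.current_tool_rot()])
x0,y0=330,90
c=im[y0:y0+150,x0:x0+160]
cv2.imwrite("pics/w6c.png",cv2.resize(c,None,fx=4,fy=4,interpolation=cv2.INTER_CUBIC)[:,:,::-1])
l=.17;L=.158
for dx in (-4,4):
  for dz in (-10,10):
    b=np.array([-34+dx,-82-158*np.cos(l)+dz*np.sin(l),158*np.sin(l)+dz*np.cos(l)])/1e3
    print(dx,dz,fish_px(k,H+gate_rot(.10).apply(b)).round(1))
E
```

```text
g0.100 l0.170 hitFalse f [-1.9 -5.1 -1.5] err mm [ 0.  -0.3 -0.1] open 0.0250 t 14.24
-4 -10 [410.4 217.1]
-4 10 [420.8 227.8]
4 -10 [411.3 200.8]
4 10 [422.1 209.7]
```

View pics/w6c.png

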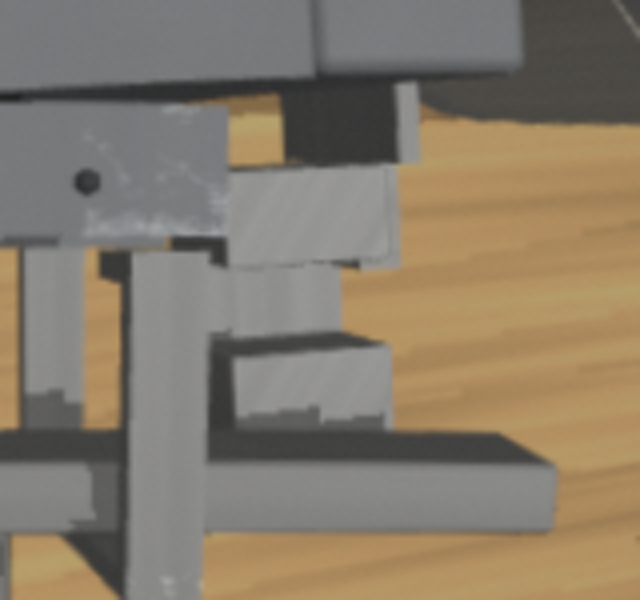

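```bash
python3 - <<'E'
from h import *
k=np.load("k6.npy",allow_pickle=True).item()
c=lambda u,v:(330+(u+.5)/4-.5,90+(v+.5)/4-.5)
yi=R.from_euler('z',-YAW)
def cg(p): return (1000*yi.apply(p-H)).round(2)[:2]
for n,u,v,z in (("front cheek back",310,352,.17),("back cheek front",310,264.5,.17),("back cheek back",310,168,.17),("bar top back",364,462,.2016),("bar top front",364,531,.2016),("bar top back L",260,462,.1985)):
    print(n,cg(fish_at(k,c(u,v),z)))
E
```

```text
front cheek back [ -44.42 -238.48]
back cheek front [ -33.37 -239.15]
back cheek back [ -21.3  -240.01]
bar top back [ -51.35 -231.24]
bar top front [ -58.92 -231.02]
bar top back L [ -50.7  -220.55]
```

```bash
python3 - <<'E'
from h import *
go(.06,.17,guard=12); go(.0282,.17,vel=.03,guard=12)
k,im=shot("wrist","w7.png"); np.save("k7.npy",k,allow_pickle=True)
c=im[90:240,330:490]
cv2.imwrite("pics/w7c.png",cv2.resize(c,None,fx=4,fy=4,interpolation=cv2.INTER_CUBIC)[:,:,::-1])
E
```

```text
g0.060 l0.170 hitFalse f [-3.4 -3.4 -0.5] err mm [-0.6  0.1 -0.3] open 0.0252 t 14.58
g0.028 l0.170 hitFalse f [-4.7 -2.7  0.3] err mm [-1.3  0.4 -0.4] open 0.0247 t 14.96
```

View pics/w7c.png

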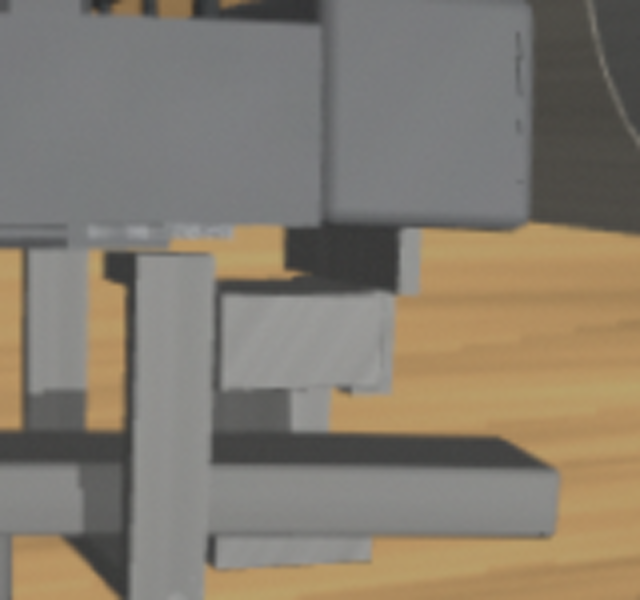

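```bash
python3 - <<'E'
from h import *
k=np.load("k7.npy",allow_pickle=True).item()
c=lambda u,v:(330+(u+.5)/4-.5,90+(v+.5)/4-.5)
yi=R.from_euler('z',-YAW)
def cg(p): return (1000*yi.apply(p-H)).round(2)[:2]
for n,u,v,z in (("front cheek front",300,562,.17),("back cheek front",305,388,.17),("back cheek back",305,292,.17),("bar top back",364,466,.2016),("bar top front",364,536,.2016),("bar top back L",260,464,.1985)):
    print(n,cg(fish_at(k,c(u,v),z)))
E
```

```text
front cheek front [ -55.91 -239.6 ]
back cheek front [ -33.15 -239.66]
back cheek back [ -20.99 -239.49]
bar top back [ -36.33 -233.58]
bar top front [ -43.99 -233.91]
bar top back L [ -36.23 -222.9 ]
```

```bash
python3 - <<'E'
from h import *
go(.0205,.17,vel=.03,guard=12)
for l in (.13,.105,.09,.07,.04,.012):
    if go(.0205,l,vel=.03,guard=4): break
k,im=shot("wrist","w8.png"); np.save("k8.npy",k,allow_pickle=True)
c=im[90:240,330:490]
cv2.imwrite("pics/w8c.png",cv2.resize(c,None,fx=4,fy=4,interpolation=cv2.INTER_CUBIC)[:,:,::-1])
E
```

```text
g0.021 l0.170 hitFalse f [-3.8 -3.2 -1.5] err mm [-1.5  0.5 -0.5] open 0.0252 t 15.26
g0.021 l0.130 hitFalse f [-4.8 -2.2 -1. ] err mm [-1.6  0.5 -0.6] open 0.0253 t 15.56
g0.021 l0.105 hitFalse f [-4.6 -2.1 -1.1] err mm [-1.5  0.5 -0.6] open 0.0249 t 15.81
g0.021 l0.090 hitFalse f [-4.9 -2.4  1. ] err mm [-1.5  0.5 -0.6] open 0.0250 t 16.06
g0.021 l0.070 hitFalse f [-4.5 -3.  -1.7] err mm [-1.5  0.6 -0.6] open 0.0249 t 16.31
g0.021 l0.040 hitFalse f [-5.9 -2.1 -1.1] err mm [-1.4  0.5 -0.6] open 0.0250 t 16.57
g0.021 l0.012 hitFalse f [-5.1 -1.9 -1.1] err mm [-1.3  0.5 -0.5] open 0.0250 t 16.83
```

View pics/w8c.png

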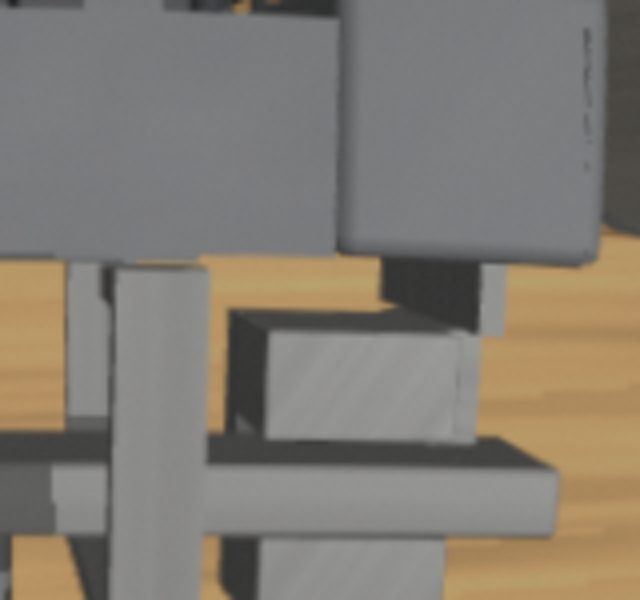

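```bash
python3 - <<'E'
from h import *
go(.0205,.0,vel=.02,guard=5)
gripper_to(.06,20); gripper_to(.09)
P,q=pose(.0205,0,.08); r.move_l(P,q,vel=.08,guard=6)
P,q=pose(.0205,0,.15); P=P+gate_rot(0).apply([-.02,0,0]); r.move_l(P,q)
k,im=shot("wrist","w9.png")
for n in ("knob","bar"):
    for d in models.mark_of(n,"wrist")[:1]: print(n,np.round(d["at"],4),round(d["score"],2))
print(knob(.0205,0).round(4),telemetry.current_t(),telemetry.current_wrist_force())
E
```

```text
g0.021 l0.000 hitFalse f [-5.2 -2.7  0.4] err mm [-1.   0.3 -0. ] open 0.0252 t 17.13
knob [0.5363 0.0136 0.1621] 0.84
bar [0.5963 0.1248 0.1645] 0.6
[0.543  0.0116 0.165 ] 20.4333 [-0.03755957 -1.00910588 -0.52040828]
```

View pics/w9.png

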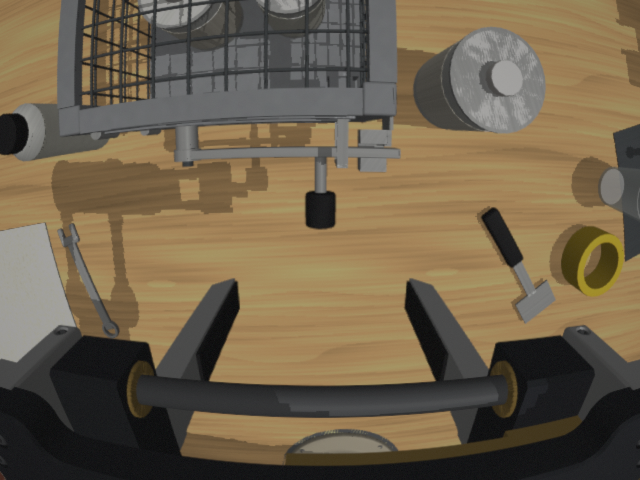

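```bash
python3 -c "
from plant import r
print(r.sign_off())"
```

```text
the job is handed in; nothing more can be done
None
```

The gate is shut and the latch bar sits level in the keeper's notch, let go and handed in after about 20.5 s. The bar went in without touching the lip hard enough to trip the 4 N guard, and the last wrist picture shows the bar between the cheeks and the things it covers still standing where they were.

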